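Lock the filter cartridge into the dust extractor

ROBOT

A 6-joint arm with a two-finger parallel gripper is mounted at the origin on the work surface. World frame = base frame: x ahead of the robot, y to its left, z up, the work surface at z = 0. Lengths are in m, angles in rad, forces in N, time in s.
With the tool pointing down it reaches from about 0.35 to 0.775 m from the base axis. Payload 7.3 kg.
Tool frame: the origin (TCP) lies on the centre line of the jaws, within the pads' length; the fingertips stand 14 mm ahead of it and the grasp point (between the pads) lies 5 mm behind it; z points along the fingers, y is the direction in which the jaws open and shut (so a half turn about z gives the same grasp; the last joint's range is limited). The gripper opens to 92 mm and grips with 3 to 60 N. Pads are 19 mm wide; open, the fingers measure 130 mm over their backs; the gripper's body (75 mm by 190 mm) begins 47 mm behind the grasp point.
Start: joints at [1.05, 0.342, 1.524, -0, 1.275, -0.146], TCP at [0.192, 0.489, 0.241] pointing down, gripper open.
Joint ranges: [-2.53, 2.53], [-0.77, 2.02], [0.04, 2.7], [-1, 4.14], [0.28, 2.66], [-3.11, 3.11]. Speed limits (rad/s): [2.57, 2.57, 3.14, 3.14, 3.14, 3.14].

INTERFACE

Orientations are given as [roll, pitch, yaw] about the fixed x, y, z axes, in that order (R = Rz(yaw) Ry(pitch) Rx(roll)).
In Python, from cell import telemetry, cams, robot gives the robot as it stands.
- The arm moves only by the tool servo_tool, never from a script. Its argument "targets" is text: rows parted by semicolons, each of 4 numbers parted by spaces: the shift along the tool's x, y, z in mm, then the turn about the tool's z in rad. In form: x y z yaw; .... A call has 1 to 20 rows; each row shifts and turns the pose as measured when the row begins, along the tool's axes as they then stand; what a row does not reach is not made up. A row lasts 1/8 s, in which the tool goes at most 62.5 mm and 10.7 degrees, less where a joint would pass 70% of its speed; a pose out of reach is approached as far as the arm can. A call with a gripper value outside its range is refused whole. "hand" is the opening, from 0 (shut) to 1 (fully open), set as the call begins (left out, the last holds). The fingers move at their own pace and stop on an object; "squeeze" is the grip in N (left out, the last holds). Time passes only in rows, so rows that do not move let the fingers close. It gives the time, the measured TCP pose, the force and the opening at its end, in the units of the state.
- telemetry.observe(): the state, without advancing time (a new reading comes with each control period).
- cams.read_camera(name): name is "scene" or "top" or "wrist"; returns a dict with "color" (480x640x3 uint8, red, green, blue), "K" (3x3 intrinsics, pixels), "R" (3x3) and "t" (3): a world point X has camera coordinates R X + t. Camera axes: x right, y down, z forward; pixel columns grow to the right and rows downward; lengths in m; the calibration is good to about 2 mm. A picture is of the moment at which its call begins. There is no depth.
- robot.hand_in(): hands the job in, once; it reports no verdict.
Trained networks look in a picture, given as the dict that the camera call returned (one of the last four; its "shot" number tells which), for a name from the list of things; names that differ only in an ending like _2 or _b are one class to them, and where a whole thing is asked for, a point or a joint stands for the part that bears it (a point fixed in the world has none). Each returns a list of dicts, best first, with "score" (0 to 1); they miss things now and then, are a little off and sometimes report something else, mostly with a low value. They report only what shows in the picture. A call takes as long as a camera call. They do not tell look-alikes from the thing itself.
- cams.cut_out(picture, query): "region" (480x640 bool, what is visible of it) and "extent" ([centre column, centre row, width, height] in pixels, round what is visible of it).
The state is a dict: "time": time; "qpos": joint angles; "qvel": joint speeds; "joint_efforts": joint torques, N m; "tool_pos": TCP position; "tool_rot": TCP orientation; "contact_force": force on the tool from outside, world axes, zero at the start; "torque": the same for the moment, N m; "opening": finger opening in m.
Only numpy, scipy, OpenCV 4.12 (cv2) and the standard library are available. Lean on these libraries where they do the work, as an engineer would, in place of code of your own. Each camera call takes 0.05 s, during which the arm holds its last target.

TASK

Take the filter cartridge and fit it upright into the round port on top of the green dust extractor: find by feel where its two lugs drop through the notches of the collar, push it in against the spring, turn it clockwise about a quarter turn and let it rise into its lock, then let go. Be gentle: whether pushing or turning, never bear on the extractor through the cartridge with more than about 60 N, and leave the file, the glue bottle and the wooden offcut where they are.

Things in the scene. Friction and masses are not known exactly. Their poses are not given: they have to be found in the camera images.
- cartridge_center (a point): Grey filter cartridge, loose, about 0.25 kg, 86 mm tall, upright on the table at the start. Point on its axis, 43 mm above its underside; z up along the axis, x along handle bar and lugs. From the underside: round body 48 mm diameter to 44 mm (foot chamfered 4 mm), disc 60 mm diameter from 44 to 50 mm, bar from 50 to 86 mm. Half a turn about z makes no difference.
- cartridge: The same cartridge, origin at the centre of its underside, same axes. Its lugs are two opposite round pins of 8 mm diameter on the body, pointing along +x and -x and reaching 32 mm out from the axis; they span 12 to 20 mm above the underside.
- handle_bar (a point): Centre of the cartridge's handle bar, 68 mm above the underside, same axes: the bar is 58 mm long (x), 16 mm thick (y), 36 mm tall. The cartridge is held by it.
- port (a point): Point on the upright axis of the extractor's round port, level with the housing's flat top, 120 mm above the table; x, y as the extractor's. A metal collar is screwed in by hand: its flat top stands 4 to 12 mm above this point, differently each time, not measured. The collar's hole is 52 mm in diameter, with two opposite notches 14 mm wide that let the lugs through.
- collar_mean (a point): Point 8 mm above port (mean height of the collar's top). The notch line lies along y here, turned up to 0.4 rad either way, not measured: find it by turning the cartridge with its lugs lightly on the collar. On the collar the underside is 12 mm below the collar's top; in the notches it drops to the sprung seat, 20 mm below, and stands there by itself.
- extractor: Green bench dust extractor, fixed, box from -85 to +175 mm in x (front is -x), -130 to +130 mm in y, 120 mm high; origin on the table straight under the port's axis. It carries the port, collar and seat.
- seat (a joint): Sprung seat in the port, m: 0 is up, 0.014 its hard end; 6 N at 0, 0.7 N more per mm. Over 0.010 (13 N) the lugs clear the lip and turn clockwise seen from above; the end stop is 90 degrees from the notches. In the last 10 degrees before it, let up, the lugs rise 4 mm into pockets and stay: locked, reads about 0.006. Turned too little and let go it stays at 0.010. Counter-clockwise is blocked.
- file: bystander: file with a wooden handle, 295 mm long along its x, lying in front of the robot.
- glue: bystander: white glue bottle, 60 mm diameter, 170 mm tall, upright; origin at its underside.
- offcut: bystander: pine offcut 160 x 70 x 35 mm, origin at its underside.
Mind the look-alikes: they are no part of the job. Of the things that look like the cartridge, the smallest one is meant.

How it is judged:
By the outcome, as a careful person would: the job done as asked, in the order asked, and still so for the second after the job is handed in, with the robot touching nothing.
It also fails if it takes over 72 s, if anything falls off the work surface, if the arm or the gripper's body presses on something with over 40 N, if the wrist force passes 120 N, or if a joint passes its speed limit or range.

## Working session

There is one attempt and no reset: what is moved stays moved. The work goes in short steps, Python scripts to look and compute and a tool call to move; the robot and the scene stay as the last step left them, time stands still between calls to the robot, and variables do not carry over. Pictures are saved under pics/ and viewed, and the job is handed in when it is done.

Besides the shell and the picture viewer there is one more tool, called after ">>>" in YAML: its name, and indented under it one key for each argument. servo_tool: Moves the arm, as the interface text tells. Its arguments: {"type":"object","properties":{"targets":{"type":"string"},"hand":{"type":"number"},"squeeze":{"type":"number"}},"required":["targets"]}

```bash
ls; mkdir -p pics; python3 - <<'E'
from cell import telemetry,cams,robot
import cv2,numpy as np
print(telemetry.observe())
for n in ["scene","top","wrist"]:
    p=cams.read_camera(n); cv2.imwrite(f"pics/{n}0.png",p["color"][:,:,::-1]); np.savez(f"{n}0.npz",**{k:p[k] for k in("K","R","t")})
    for q in ["cartridge","extractor","glue","offcut","file"]:
        for d in cams.cut_out(p,q): print(n,q,round(d["score"],2),np.round(d["extent"]))
    print(p["K"].tolist(),p["R"].tolist(),p["t"].tolist())
E
```

```text
pics
{'time': 0.0, 'qpos': array([ 1.04997799e+00,  3.42727166e-01,  1.52499289e+00, -2.13727012e-05,
        1.27544086e+00, -1.45966243e-01]), 'qvel': array([-5.93385834e-05,  2.15278467e-04, -1.60965723e-03, -1.47359477e-03,
       -6.98666976e-04,  1.15163566e-03]), 'joint_efforts': array([-2.07384505e-04, -4.31255150e+01, -2.44218081e+01,  7.17270887e-02,
        5.61798178e-02, -1.41523115e-04]), 'tool_pos': array([0.19199396, 0.48821647, 0.24005108]), 'tool_rot': array([-3.14003809e+00, -2.07881464e-04,  2.76674663e+00]), 'contact_force': array([-0.50759668, -0.29148828, -0.35182703]), 'torque': array([-0.0009495 , -0.00761358, -0.04186071]), 'opening': 0.09206206393412517}
scene cartridge 0.81 [357. 306.  26.  42.]
scene cartridge 0.73 [321. 282.  30.  48.]
scene cartridge 0.68 [406. 322.  40.  54.]
scene extractor 0.56 [234. 252. 136. 102.]
scene extractor 0.48 [357. 307.  25.  42.]
scene glue 0.66 [514. 330.  42.  75.]
scene glue 0.35 [232. 252. 131. 104.]
scene offcut 0.78 [219. 200.  45.  29.]
scene file 0.93 [338. 246.  82.  39.]
[[496.69391493754176, 0.0, 325.1719059829
[... 694 characters left out ...]
11.2551580832542, 251.02000966373777], [0.0, 0.0, 1.0]] [[0.0005997499431783151, -0.9999997897572203, 0.0002465471990572049], [-0.9909390066522148, -0.0006274297885657018, -0.13431117387239966], [0.13431130032550206, -0.00016376011762845352, -0.9909391746154232]] [-0.017332486845093403, 0.5296869533304815, 1.7892892714601027]
[[397.70110742943706, 0.0, 319.5881582484568], [0.0, 397.70110742943706, 241.97777755179837], [0.0, 0.0, 1.0]] [[0.36611127865139204, 0.9305710747608577, -8.03907073167186e-05], [0.8982099729010193, -0.35335697852653636, 0.26145303652424456], [0.2432722265804168, -0.09579311324422068, -0.9652161950721649]] [-0.5249217501594685, -0.032571323128755235, 0.3898580865142011]
```

View pics/scene0.png

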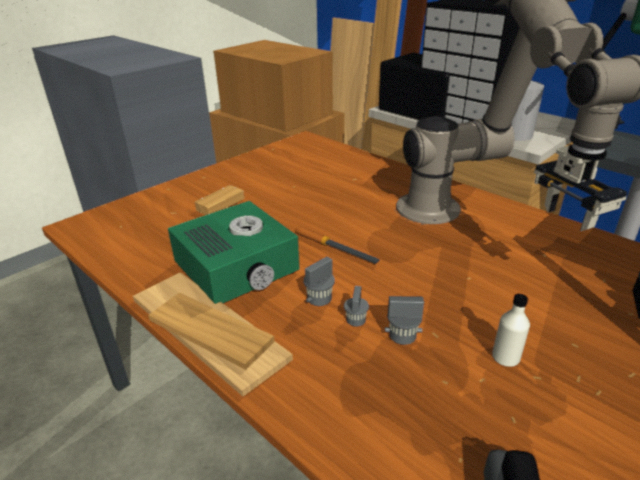

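View pics/top0.png

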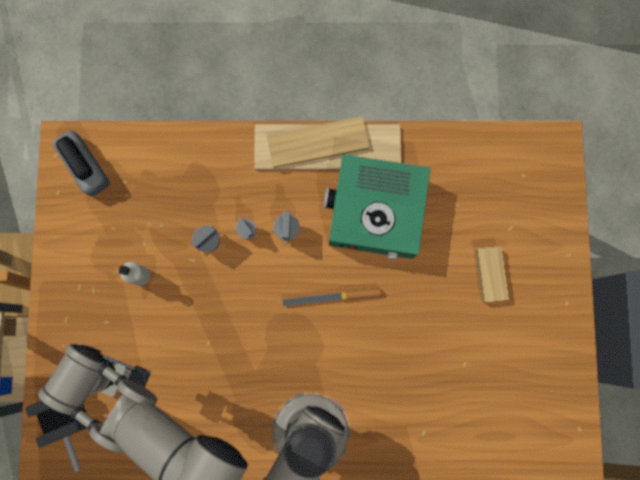

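View pics/wrist0.png

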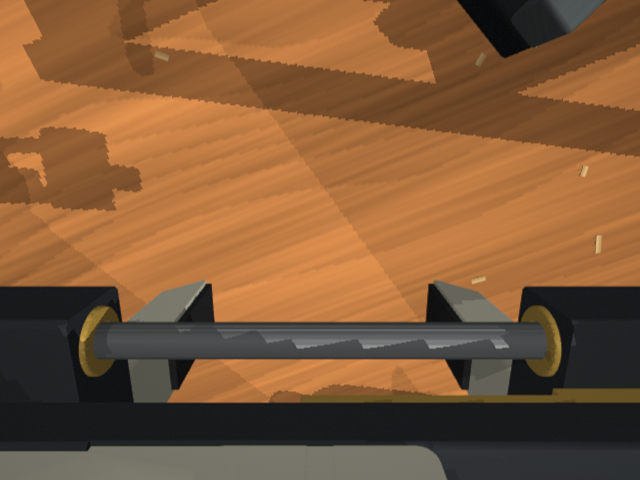

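```bash
python3 - <<'E'
import cv2
s=cv2.imread("pics/scene0.png");t=cv2.imread("pics/top0.png")
cv2.imwrite("pics/s_crop.png",cv2.resize(s[240:370,280:450],None,fx=4.5,fy=4.5,interpolation=cv2.INTER_CUBIC))
cv2.imwrite("pics/t_crop.png",cv2.resize(t[130:290,180:440],None,fx=3,fy=3,interpolation=cv2.INTER_CUBIC))
E
```

```text
(no output)
```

View pics/s_crop.png

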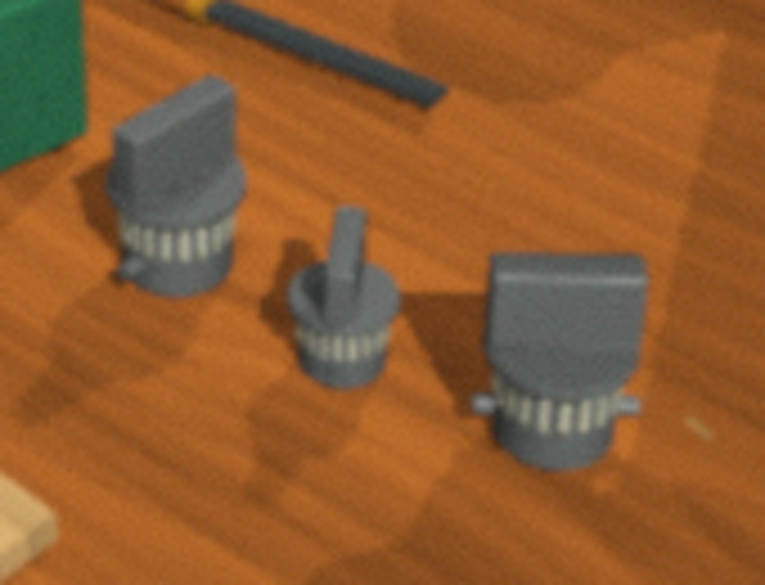

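View pics/t_crop.png

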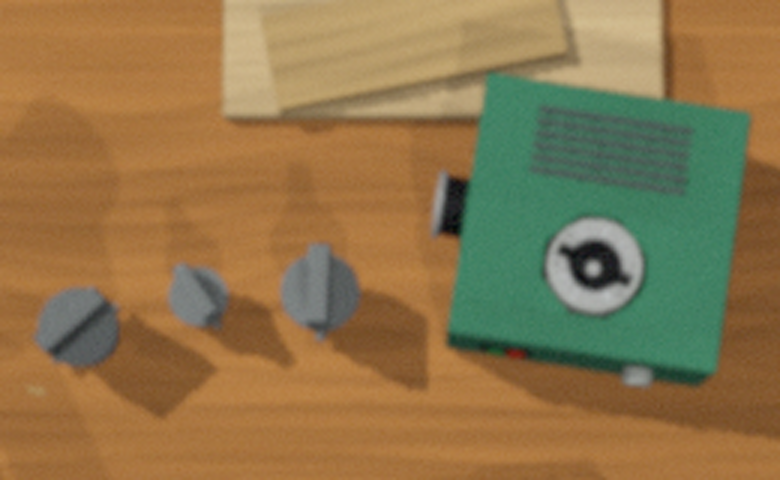

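```bash
cat > h.py <<'E'
import numpy as np,cv2
from cell import telemetry,cams,robot
def bp(p,uv,z):
    uv=np.atleast_2d(np.array(uv,float)); K,R,t=p["K"],p["R"],p["t"]
    d=np.c_[(uv[:,0]-K[0,2])/K[0,0],(uv[:,1]-K[1,2])/K[1,1],np.ones(len(uv))]@R
    c=-R.T@t; return c+d*((z-c[2])/d[:,2])[:,None]
def pj(p,X):
    X=np.atleast_2d(X); c=X@p["R"].T+p["t"]; c=c@p["K"].T; return c[:,:2]/c[:,2:]
def tri(obs):
    A=np.zeros((3,3));b=np.zeros(3)
    for p,uv in obs:
        c=-p["R"].T@p["t"]; d=bp(p,uv,0)[0]-c; d/=np.linalg.norm(d); M=np.eye(3)-np.outer(d,d); A+=M;b+=M@c
    return np.linalg.solve(A,b)
E
python3 - <<'E'
from h import *
s=np.load("scene0.npz");t=np.load("top0.npz")
prs=[((357,306),(246,228)),((321,282),(285,228)),((406,322),(206,239))]
for a,b in prs: print(np.round(tri([(s,a),(t,b)]),3))
# disc bottoms in scene: body underside approx crop->px
f=lambda x,y:(280+x/4.5,240+y/4.5)
for n,u in dict(mid=(342,378),left=(178,287),right=(555,460)).items(): print(n,bp(s,f(*u),0).round(3))
# disc width at disc height
for n,(l,r),z in [("mid",((290,300),(400,300)),.047),("left",((108,185),(245,185)),.06),("right",((487,360),(638,360)),.06)]:
    q=bp(s,[f(*l),f(*r)],z);print(n,np.linalg.norm(q[0]-q[1]).round(3))
g=lambda x,y:(180+x/3,130+y/3)
print("bar top",bp(t,[g(180,268),g(212,322)],.086).round(3))
print("port",bp(t,g(595,265),.128).round(3), "notches",bp(t,[g(563,250),g(628,282)],.128).round(3))
c=bp(t,[g(488,75),g(749,115),g(715,375),g(450,343)],.12);print(c.round(3))
E
```

```text
[0.596 0.194 0.048]
[0.595 0.076 0.058]
[0.563 0.313 0.048]
mid [[0.603 0.202 0.   ]]
left [[0.609 0.084 0.   ]]
right [[0.576 0.322 0.   ]]
mid 0.058
left 0.077
right 0.076
bar top [[0.616 0.206 0.086]
 [0.563 0.174 0.086]]
port [[ 0.611 -0.194  0.128]] notches [[ 0.626 -0.164  0.128]
 [ 0.595 -0.225  0.128]]
[[ 0.8   -0.094  0.12 ]
 [ 0.76  -0.346  0.12 ]
 [ 0.507 -0.307  0.12 ]
 [ 0.538 -0.056  0.12 ]]
```

Candidates: scene (321,282) / top (285,228), disc ≈77 mm; scene (357,306) / top (246,228), disc ≈58 mm; scene (406,322) / top (206,239), disc ≈76 mm. The middle one is the smallest and matches the 60 mm disc, and the crops agree. Bar angle ≈0.54 rad.

I'll turn the tool first.

>>> servo_tool:
  targets: "0 0 0 0.18; 0 0 0 0.18; 0 0 0 0.18; 0 0 0 0.18; 0 0 0 0.18; 0 0 0 0.18; 0 0 0 0.18; 0 0 0 0.18; 0 0 0 0.18; 0 0 0 0.18; 0 0 0 0.18; 0 0 0 0.18; 0 0 0 0.08"
  hand: 0.5
  squeeze: 40

```text
time: 2.52
tool_pos: [0.1921, 0.4886, 0.2408]
tool_rot: [-3.141, -0.0, 0.452]
contact_force: [0.2, -0.4, -0.2]
opening: 0.0458
```

```bash
cat > go.py <<'E'
import sys
from h import *
# usage: go x y [z yaw]
o=telemetry.observe(); p=o["tool_pos"]; y=o["tool_rot"][2]
a=[float(v) for v in sys.argv[1:]]
d=np.array(a[:2])-p[:2]
print("t",round(o["time"],2),"pos",p.round(4),"rpy",o["tool_rot"].round(4),"F",o["contact_force"].round(1),"T",o["torque"].round(2),"op",round(o["opening"],4))
c,s=np.cos(y),np.sin(y)
print("tool dx,dy mm",(1000*(c*d[0]+s*d[1])).round(1),(1000*(s*d[0]-c*d[1])).round(1))
if len(a)>2: print("dz",round(1000*(p[2]-a[2]),1))
if len(a)>3: print("turn",round(y-a[3],3))
E
python3 go.py 0.54 0.175 0.24 0.54
```

```text
t 2.52 pos [0.1921 0.4886 0.2408] rpy [-3.1414e+00 -1.0000e-04  4.5160e-01] F [ 0.2 -0.4 -0.2] T [-0.06  0.1  -0.02] op 0.0458
tool dx,dy mm 176.2 433.9
dz 0.8
turn -0.088
```

>>> servo_tool:
  targets: "20 49 0 0; 20 49 0 0; 20 49 0 0; 20 49 0 -0.03; 20 49 0 -0.03; 20 49 0 -0.03; 20 49 0 0; 20 49 0 0; 15 38 0 0; 0 0 0 0"

```text
time: 3.78
tool_pos: [0.5605, 0.1836, 0.2407]
tool_rot: [-3.141, -0.003, 0.546]
contact_force: [-0.8, 0.3, -0.2]
opening: 0.0461
```

```bash
python3 go.py 0.54 0.175 0.24 0.54; python3 - <<'E'
from h import *
p=cams.read_camera("wrist"); cv2.imwrite("pics/w1.png",p["color"][:,:,::-1]); np.savez("w1.npz",**{k:p[k] for k in("K","R","t")})
for d in cams.cut_out(p,"cartridge"): print(round(d["score"],2),np.round(d["extent"]))
E
```

```text
t 3.77 pos [0.5605 0.1836 0.2407] rpy [-3.1407 -0.0034  0.5464] F [-0.8  0.3 -0.2] T [-0.05  0.2   0.04] op 0.0461
tool dx,dy mm -22.0 -3.3
dz 0.7
turn 0.006
0.92 [174. 135. 145. 102.]
0.78 [463. 244. 118.  90.]
0.6 [333. 177.  72.  80.]
```

View pics/w1.png

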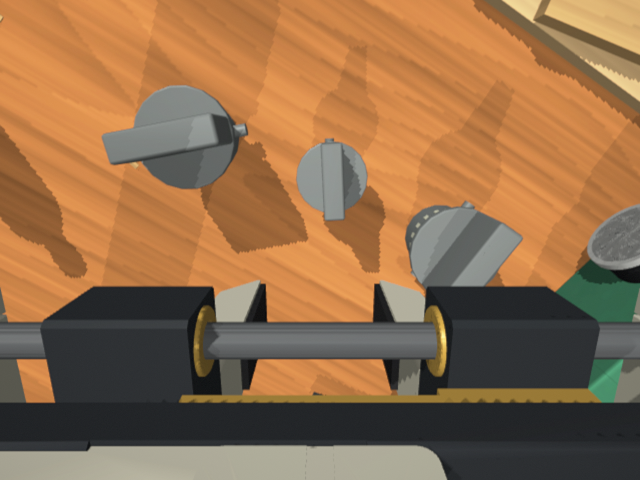

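```bash
cat > crop.py <<'E'
E
python3 - <<'E'
from h import *
p=np.load("w1.npz")
im=cv2.imread("pics/w1.png"); cv2.imwrite("pics/w1c.png",cv2.resize(im[120:240,280:400],None,fx=5,fy=5,interpolation=cv2.INTER_CUBIC))
q=bp(p,[(322,143),(342,143),(323,220),(344,220)],.086);print(q.round(4))
m=q.mean(0); d=(q[0]+q[1]-q[2]-q[3]);print(m, np.arctan2(d[1],d[0]),np.linalg.norm(d)/2)
q=bp(p,[(297,177),(367,177)],.050);print(q.mean(0),np.linalg.norm(q[0]-q[1]))
E
```

```text
[[0.6162 0.2158 0.086 ]
 [0.6237 0.2033 0.086 ]
 [0.5676 0.1853 0.086 ]
 [0.576  0.1715 0.086 ]]
[0.59588277 0.19397055 0.086     ] 0.5745343959176192 0.05736118642172649
[0.59642335 0.19380256 0.05      ] 0.058484763493274666
```

View pics/w1c.png

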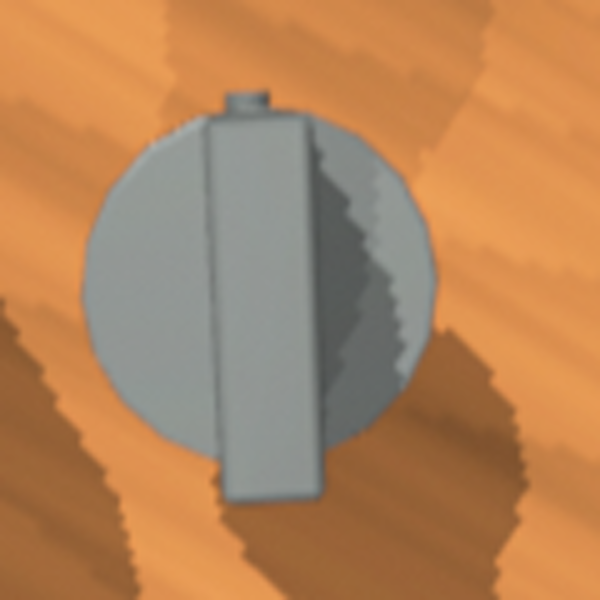

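>>> servo_tool:
  targets: "20 0 0 -0.045; 15 -10 20 0; 0 0 30 0; 0 0 10 0; 0 0 0 0"

```text
time: 4.5
tool_pos: [0.5778, 0.2198, 0.1776]
tool_rot: [-3.137, -0.001, 0.599]
contact_force: [0.5, -0.8, -0.3]
opening: 0.0462
```

```bash
python3 go.py 0.596 0.194 0.069 0.59
```

```text
t 4.5 pos [0.5778 0.2198 0.1776] rpy [-3.1373e+00 -6.0000e-04  5.9910e-01] F [ 0.5 -0.8 -0.3] T [-0.05  0.17 -0.04] op 0.0462
tool dx,dy mm 0.5 31.6
dz 108.6
turn 0.009
```

>>> servo_tool:
  targets: "0 20 0 0; 0 11 0 0; 0 0 20 0; 0 0 0 0; 0 0 0 0"

```text
time: 5.12
tool_pos: [0.5998, 0.1906, 0.1618]
tool_rot: [-3.141, -0.008, 0.596]
contact_force: [-0.1, 0.5, -0.1]
opening: 0.0461
```

```bash
python3 go.py 0.596 0.194 0.069 0.59; python3 - <<'E'
from h import *
p=cams.read_camera("wrist"); cv2.imwrite("pics/w2.png",p["color"][:,:,::-1]); np.savez("w2.npz",**{k:p[k] for k in("K","R","t")})
E
```

```text
t 5.12 pos [0.5998 0.1906 0.1618] rpy [-3.141  -0.0079  0.5962] F [-0.1  0.5 -0.1] T [-0.1   0.1   0.06] op 0.0461
tool dx,dy mm -1.2 -5.0
dz 92.8
turn 0.006
```

View pics/w2.png

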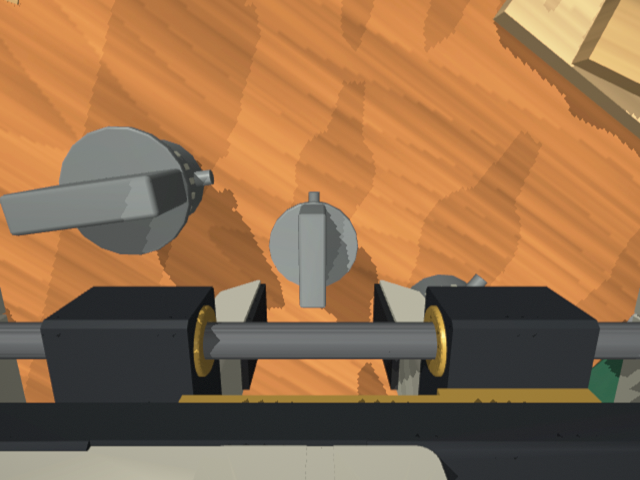

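The wrist view shows the bar vertical at (312,255), about 5 mm left of the jaw centre line, which agrees with the computed offset. I'll correct that and descend.

>>> servo_tool:
  targets: "0 -4 15 0; 0 -1 25 0; 0 0 20 0; 0 0 15 0; 0 0 10 0; 0 0 4 0; 0 0 0 0"

```text
time: 6.05
tool_pos: [0.5972, 0.1967, 0.0692]
tool_rot: [3.142, -0.01, 0.598]
contact_force: [-0.5, 0.3, 0.3]
opening: 0.0454
```

```bash
python3 go.py 0.596 0.194 0.069 0.59
```

```text
t 6.05 pos [0.5972 0.1967 0.0692] rpy [ 3.1416 -0.0099  0.5975] F [-0.5  0.3  0.3] T [-0.05  0.11 -0.01] op 0.0454
tool dx,dy mm -2.6 1.6
dz 0.2
turn 0.008
```

>>> servo_tool:
  targets: "-2.5 1.5 0 0; 0 0 0 0"

```text
time: 6.3
tool_pos: [0.5966, 0.194, 0.0703]
tool_rot: [3.141, -0.012, 0.598]
contact_force: [1.4, -0.5, 0.2]
opening: 0.0458
```

>>> servo_tool:
  targets: "0 0 0 0; 0 0 0 0; 0 0 0 0; 0 0 0 0; 0 0 0 0"
  hand: 0
  squeeze: 40

```text
time: 6.92
tool_pos: [0.597, 0.194, 0.0712]
tool_rot: [3.14, -0.013, 0.597]
contact_force: [0.1, 0.1, 0.0]
opening: 0.0158
```

```bash
python3 go.py 0.596 0.194 0.069 0.59
```

```text
t 6.92 pos [0.597  0.194  0.0712] rpy [ 3.1402 -0.0131  0.5974] F [0.1 0.1 0. ] T [-0.1   0.16  0.01] op 0.0158
tool dx,dy mm -0.8 -0.5
dz 2.2
turn 0.007
```

>>> servo_tool:
  targets: "0 0 -20 0; 0 0 -35 0; 0 0 -40 0; 0 0 -40 0; 0 0 -25 -0.15; 0 0 0 -0.18; 0 0 0 -0.17; 0 0 0 0"

```text
time: 7.92
tool_pos: [0.5927, 0.1926, 0.2315]
tool_rot: [-3.141, -0.004, 1.111]
contact_force: [-0.5, 0.3, -2.9]
opening: 0.016
```

```bash
python3 go.py 0.574 -0.265 0.235 1.10
```

```text
t 7.92 pos [0.5927 0.1926 0.2315] rpy [-3.1408 -0.0043  1.111 ] F [-0.5  0.3 -2.9] T [-0.1   0.11 -0.02] op 0.016
tool dx,dy mm -418.4 186.3
dz -3.5
turn 0.011
```

>>> servo_tool:
  targets: "-25 11 0 0; -45 20 0 0; -50 22 0 0; -50 22 0 0; -50 22 0 0; -50 22 0 0; -50 22 0 0; -45 20 0 0; -30 14 0 0; -10 4 0 0; 0 0 0 0"

```text
time: 9.3
tool_pos: [0.563, -0.2612, 0.2228]
tool_rot: [-3.131, -0.003, 1.07]
contact_force: [0.1, 0.2, -2.1]
opening: 0.0159
```

```bash
python3 go.py 0.574 -0.265 0.235 1.10;  python3 - <<'E'
from h import *
p=cams.read_camera("wrist"); cv2.imwrite("pics/w3.png",p["color"][:,:,::-1]); np.savez("w3.npz",**{k:p[k] for k in("K","R","t")})
p=cams.read_camera("top"); cv2.imwrite("pics/t3.png",cv2.resize(p["color"][130:290,180:440,::-1],None,fx=3,fy=3))
E
```

```text
t 9.3 pos [ 0.563  -0.2612  0.2228] rpy [-3.1306e+00 -3.0000e-03  1.0697e+00] F [ 0.1  0.2 -2.1] T [-0.04  0.09  0.01] op 0.0159
tool dx,dy mm 2.0 11.5
dz -12.2
turn -0.03
```

View pics/w3.png

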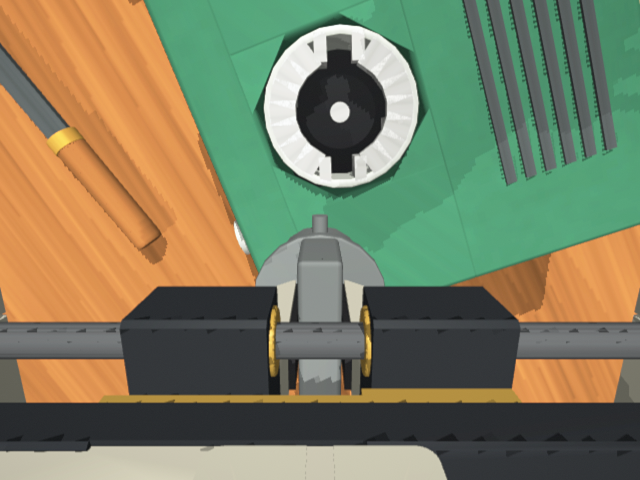

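```bash
python3 - <<'E'
from h import *
p=np.load("w3.npz")
im=cv2.imread("pics/w3.png"); cv2.imwrite("pics/w3c.png",cv2.resize(im[10:200,250:440],None,fx=4,fy=4,interpolation=cv2.INTER_CUBIC))
E
```

```text
(no output)
```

View pics/w3c.png

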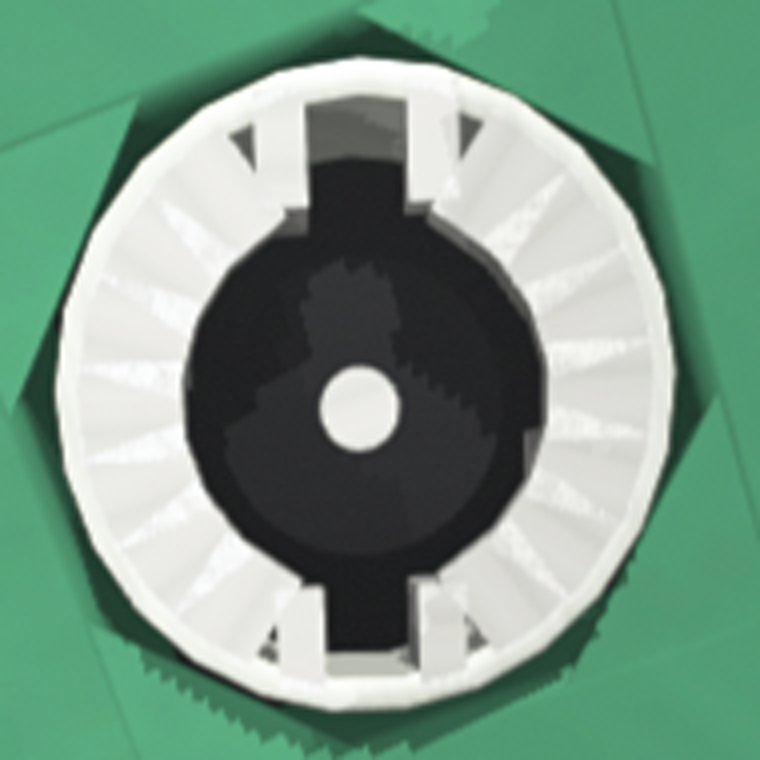

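```bash
python3 - <<'E'
from h import *
p=np.load("w3.npz")
f=lambda *L:[(250+x/4-.4,10+y/4-.4) for x,y in L]
for z in(.124,.128,.132):
    H=bp(p,f((187,390),(547,390),(305,208),(410,208),(318,583),(410,578)),z)
    O=bp(p,f((58,380),(675,380),(365,58),(365,710)),z)
    N=bp(p,f((306,100),(407,100),(325,650),(410,650)),z)
    a=(N[0]+N[1])/2;b=(N[2]+N[3])/2;d=a-b
    print(z,"holew",np.linalg.norm(H[0]-H[1]).round(4),"corner c",H[2:].mean(0)[:2].round(4),"cornerlen",np.linalg.norm(H[2]+H[3]-H[4]-H[5])/2,"LR mid",((H[0]+H[1])/2)[:2].round(4),"outer",O.mean(0)[:2].round(4),np.linalg.norm(O[0]-O[1]).round(4),np.linalg.norm(O[2]-O[3]).round(4),"notch ang",np.arctan2(d[1],d[0]).round(3),"mid",((a+b)/2)[:2].round(4))
E
```

```text
0.124 holew 0.0521 corner c [ 0.6127 -0.1923] cornerlen 0.0513495465217777 LR mid [ 0.6141 -0.1915] outer [ 0.6139 -0.1914] 0.0892 0.0897 notch ang 1.104 mid [ 0.6137 -0.1908]
0.128 holew 0.0513 corner c [ 0.6124 -0.1924] cornerlen 0.05050432663736441 LR mid [ 0.6138 -0.1916] outer [ 0.6136 -0.1916] 0.0877 0.0882 notch ang 1.104 mid [ 0.6134 -0.1909]
0.132 holew 0.0504 corner c [ 0.6122 -0.1925] cornerlen 0.0496591067529511 LR mid [ 0.6135 -0.1918] outer [ 0.6134 -0.1917] 0.0863 0.0868 notch ang 1.104 mid [ 0.6132 -0.1911]
```

The wrist view shows the collar centred at about (341,107), with notches at (339,35) and (342,172). That puts the notch line at ≈1.10 rad and the port at ≈(0.6135,-0.1915), which agrees with the top view to within 4 mm. I'll move over it.

```bash
python3 go.py 0.614 -0.191 0.225 1.104
```

```text
t 9.4 pos [ 0.5633 -0.26    0.223 ] rpy [-3.1308e+00 -3.1000e-03  1.0722e+00] F [ 0.4  0.2 -2.6] T [-0.05  0.09 -0.01] op 0.0158
tool dx,dy mm 84.9 11.5
dz -2.0
turn -0.032
```

>>> servo_tool:
  targets: "20 3 0 -0.02; 25 4 0 -0.01; 22 2 0 0; 10 1 0 0; 0 0 0 0; 0 0 0 0"

```text
time: 10.15
tool_pos: [0.6117, -0.1847, 0.2241]
tool_rot: [-3.131, -0.006, 1.113]
contact_force: [0.1, -0.9, -2.0]
opening: 0.016
```

```bash
python3 go.py 0.614 -0.191 0.206 1.104
```

```text
t 10.15 pos [ 0.6117 -0.1847  0.2241] rpy [-3.1312 -0.0055  1.113 ] F [ 0.1 -0.9 -2. ] T [-0.08  0.07 -0.01] op 0.016
tool dx,dy mm -4.6 4.9
dz 18.1
turn 0.009
```

>>> servo_tool:
  targets: "-4.5 5 0 0; 0 0 0 0; 0 0 6 0; 0 0 6 0; 0 0 0 0"

```text
time: 10.78
tool_pos: [0.6132, -0.1934, 0.2107]
tool_rot: [-3.13, -0.005, 1.11]
contact_force: [-0.2, 0.4, -1.9]
opening: 0.0161
```

```bash
python3 go.py 0.614 -0.191 0.206 1.104;  python3 - <<'E'
from h import *
p=cams.read_camera("wrist"); cv2.imwrite("pics/w4.png",p["color"][:,:,::-1]); np.savez("w4.npz",**{k:p[k] for k in("K","R","t")})
p=cams.read_camera("scene"); cv2.imwrite("pics/s4.png",cv2.resize(p["color"][180:300,160:320,::-1],None,fx=4.5,fy=4.5)); np.savez("s4.npz",**{k:p[k] for k in("K","R","t")})
E
```

```text
t 10.78 pos [ 0.6132 -0.1934  0.2107] rpy [-3.1303 -0.005   1.1097] F [-0.2  0.4 -1.9] T [-0.08  0.03  0.  ] op 0.0161
tool dx,dy mm 2.5 -0.3
dz 4.7
turn 0.006
```

View pics/w4.png

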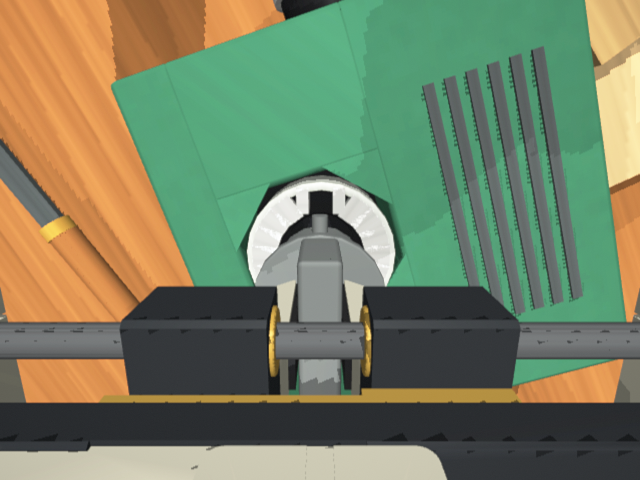

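View pics/s4.png

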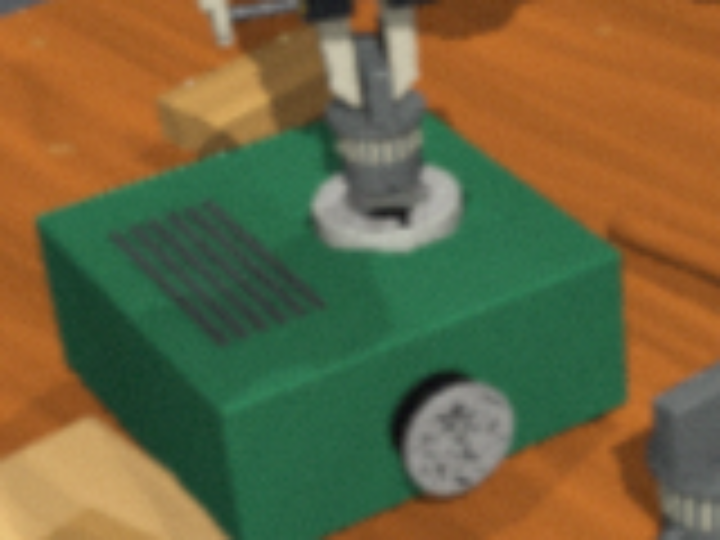

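The wrist view has the lug at (320,222), right in front of the notch at (320,200), and the collar symmetric about column 321. The yaw matches. Next is a small forward correction, then lowering gently.

>>> servo_tool:
  targets: "2.5 0 4 0; 0 0 4 0; 0 0 4 0; 0 0 0 0"

```text
time: 11.38
tool_pos: [0.6148, -0.1906, 0.1988]
tool_rot: [-3.132, -0.005, 1.11]
contact_force: [-0.0, 0.7, -2.1]
opening: 0.0156
```

```bash
python3 go.py 0.614 -0.191 0.184 1.104
```

```text
t 11.38 pos [ 0.6148 -0.1906  0.1988] rpy [-3.1318 -0.0052  1.1104] F [-0.   0.7 -2.1] T [-0.07  0.05  0.03] op 0.0156
tool dx,dy mm -0.7 -0.5
dz 14.8
turn 0.006
```

>>> servo_tool:
  targets: "-0.5 -0.5 3 0; 0 0 3 0; 0 0 2 0; 0 0 0 0"

```text
time: 11.88
tool_pos: [0.614, -0.1909, 0.1904]
tool_rot: [-3.132, -0.005, 1.11]
contact_force: [-0.9, -0.3, -2.7]
opening: 0.0155
```

```bash
python3 go.py 0.614 -0.191 0.184 1.104
```

```text
t 11.88 pos [ 0.614  -0.1909  0.1904] rpy [-3.1321 -0.0052  1.1103] F [-0.9 -0.3 -2.7] T [-0.12  0.11 -0.02] op 0.0155
tool dx,dy mm -0.1 0.0
dz 6.4
turn 0.006
```

>>> servo_tool:
  targets: "0 0 2 0; 0 0 2 0; 0 0 2 0; 0 0 0 0"

```text
time: 12.38
tool_pos: [0.614, -0.1909, 0.184]
tool_rot: [-3.132, -0.005, 1.11]
contact_force: [0.8, -0.5, -3.1]
opening: 0.0156
```

>>> servo_tool:
  targets: "0 0 2 0; 0 0 2 0; 0 0 0 0"

```text
time: 12.75
tool_pos: [0.614, -0.1909, 0.1798]
tool_rot: [-3.132, -0.005, 1.11]
contact_force: [0.2, -0.1, -2.2]
opening: 0.0159
```

>>> servo_tool:
  targets: "0 0 2 0; 0 0 2 0; 0 0 0 0"

```text
time: 13.12
tool_pos: [0.6141, -0.191, 0.1779]
tool_rot: [-3.134, -0.005, 1.11]
contact_force: [-2.8, 0.8, 3.9]
opening: 0.0157
```

>>> servo_tool:
  targets: "0 0 1.5 0; 0 0 1.5 0; 0 0 0 0"

```text
time: 13.5
tool_pos: [0.614, -0.1909, 0.176]
tool_rot: [-3.135, -0.005, 1.11]
contact_force: [-2.8, 1.1, 5.2]
opening: 0.0155
```

It dropped through the notches. The resistance grows at 0.7 N/mm, which is the seat's rate; seat zero is at TCP z ≈ 0.1783. Next I push in to about 11.5 mm.

>>> servo_tool:
  targets: "0 0 2 0; 0 0 2 0; 0 0 2 0; 0 0 2 0; 0 0 0 0"

```text
time: 14.12
tool_pos: [0.614, -0.1909, 0.1713]
tool_rot: [-3.138, -0.005, 1.111]
contact_force: [-4.4, 1.4, 8.9]
opening: 0.0158
```

```bash
python3 go.py 0.614 -0.191 0.1665 -0.467
```

```text
t 14.12 pos [ 0.614  -0.1909  0.1713] rpy [-3.1379 -0.0049  1.1105] F [-4.4  1.4  8.9] T [ 0.29  0.89 -0.02] op 0.0158
tool dx,dy mm -0.1 0.1
dz 4.8
turn 1.578
```

>>> servo_tool:
  targets: "-0.4 -0.9 2 0; 0 0 2 0; 0 0 2 0; 0 0 0 0"

```text
time: 14.62
tool_pos: [0.6136, -0.1908, 0.1698]
tool_rot: [3.14, -0.006, 1.111]
contact_force: [-5.7, 1.6, 10.0]
opening: 0.0155
```

```bash
python3 go.py 0.614 -0.191 0.1665 -0.467
```

```text
t 14.62 pos [ 0.6136 -0.1908  0.1698] rpy [ 3.1403 -0.0055  1.1106] F [-5.7  1.6 10. ] T [ 0.35  1.04 -0.02] op 0.0155
tool dx,dy mm 0.0 0.4
dz 3.3
turn 1.578
```

>>> servo_tool:
  targets: "-0.4 -0.8 4 0; 0 0 4 0; 0 0 2 0"

```text
time: 15.0
tool_pos: [0.6136, -0.1909, 0.1653]
tool_rot: [3.134, -0.006, 1.111]
contact_force: [-6.6, 2.3, 16.7]
opening: 0.0156
```

```bash
python3 go.py 0.614 -0.191 0.1665 -0.467
```

```text
t 15.0 pos [ 0.6136 -0.1909  0.1653] rpy [ 3.1344 -0.0062  1.1107] F [-6.6  2.3 16.7] T [0.57 1.6  0.03] op 0.0156
tool dx,dy mm 0.1 0.4
dz -1.2
turn 1.578
```

>>> servo_tool:
  targets: "0 0 0.5 0.08; 0 0 0.5 0.1; 0 0 0.5 0.1"

```text
time: 15.38
tool_pos: [0.6151, -0.1917, 0.1691]
tool_rot: [3.129, -0.01, 0.823]
contact_force: [-3.3, 0.9, 10.3]
opening: 0.0158
```

```bash
python3 go.py 0.6138 -0.191 0.1665 -0.467
```

```text
t 15.38 pos [ 0.6151 -0.1917  0.1691] rpy [ 3.1289 -0.0102  0.8231] F [-3.3  0.9 10.3] T [0.11 0.98 0.1 ] op 0.0158
tool dx,dy mm -0.4 -1.4
dz 2.6
turn 1.29
```

>>> servo_tool:
  targets: "0 -0.5 2.5 0.1; 0 -0.5 2 0.1; 0 0 2 0.1; 0 0 2 0.1"

```text
time: 15.88
tool_pos: [0.6156, -0.1926, 0.1669]
tool_rot: [3.126, -0.019, 0.41]
contact_force: [-5.9, 2.1, 12.0]
opening: 0.016
```

```bash
python3 go.py 0.6138 -0.191 0.1665 -0.467
```

```text
t 15.88 pos [ 0.6156 -0.1926  0.1669] rpy [ 3.1264 -0.0186  0.4103] F [-5.9  2.1 12. ] T [0.42 1.33 0.13] op 0.016
tool dx,dy mm -1.0 -2.2
dz 0.4
turn 0.877
```

>>> servo_tool:
  targets: "-0.8 -1.5 1.5 0.1; 0 -0.7 1.5 0.1; 0 -0.3 1.5 0.1; 0 0 1.5 0.1"

```text
time: 16.38
tool_pos: [0.6154, -0.1929, 0.1674]
tool_rot: [3.128, -0.031, -0.002]
contact_force: [-5.2, 1.7, 11.5]
opening: 0.0156
```

```bash
python3 go.py 0.6138 -0.191 0.1665 -0.467
```

```text
t 16.38 pos [ 0.6154 -0.1929  0.1674] rpy [ 3.1284e+00 -3.0700e-02 -2.5000e-03] F [-5.2  1.7 11.5] T [0.49 1.45 0.12] op 0.0156
tool dx,dy mm -1.6 -1.9
dz 0.9
turn 0.465
```

>>> servo_tool:
  targets: "-1.5 -1 1.5 0.1; -0.5 -0.5 1.5 0.1; 0 0 1.5 0.1"

```text
time: 16.75
tool_pos: [0.615, -0.1934, 0.1679]
tool_rot: [3.135, -0.042, -0.312]
contact_force: [-3.8, 2.1, 11.0]
opening: 0.0158
```

```bash
python3 go.py 0.6138 -0.191 0.1665 -0.467
```

```text
t 16.75 pos [ 0.615  -0.1934  0.1679] rpy [ 3.1349 -0.0417 -0.3121] F [-3.8  2.1 11. ] T [0.49 1.53 0.21] op 0.0158
tool dx,dy mm -1.9 -1.9
dz 1.4
turn 0.155
```

>>> servo_tool:
  targets: "-0.5 -0.5 1.5 0.06; 0 0 1.5 0.05"

```text
time: 17.0
tool_pos: [0.6148, -0.1933, 0.1677]
tool_rot: [3.139, -0.045, -0.426]
contact_force: [-5.0, 1.6, 11.8]
opening: 0.0154
```

```bash
python3 go.py 0.6138 -0.191 0.1665 -0.467
```

```text
t 17.0 pos [ 0.6148 -0.1933  0.1677] rpy [ 3.1386 -0.0447 -0.4258] F [-5.   1.6 11.8] T [0.48 1.48 0.08] op 0.0154
tool dx,dy mm -1.9 -1.7
dz 1.2
turn 0.041
```

>>> servo_tool:
  targets: "0 0 1 0.03; 0 0 1 0.03"

```text
time: 17.25
tool_pos: [0.6145, -0.1934, 0.1681]
tool_rot: [3.141, -0.046, -0.487]
contact_force: [-3.5, 1.1, 9.4]
opening: 0.016
```

```bash
python3 go.py 0.6138 -0.191 0.1665 -0.467
```

```text
t 17.25 pos [ 0.6145 -0.1934  0.1681] rpy [ 3.1405 -0.0459 -0.4872] F [-3.5  1.1  9.4] T [0.28 1.32 0.38] op 0.016
tool dx,dy mm -1.8 -1.8
dz 1.6
turn -0.02
```

>>> servo_tool:
  targets: "0 0 -1 0.01; 0 0 -1 0.005; 0 0 -1 0"

```text
time: 17.62
tool_pos: [0.6144, -0.1934, 0.1699]
tool_rot: [3.14, -0.045, -0.5]
contact_force: [-0.1, -0.1, -1.0]
opening: 0.0159
```

```bash
python3 go.py 0.6138 -0.191 0.1723 -0.467
```

```text
t 17.62 pos [ 0.6144 -0.1934  0.1699] rpy [ 3.1404 -0.0452 -0.5004] F [-0.1 -0.1 -1. ] T [0.03 0.37 0.6 ] op 0.0159
tool dx,dy mm -1.6 -1.8
dz -2.4
turn -0.033
```

>>> servo_tool:
  targets: "0 0 -0.5 -0.02; 0 0 -1 0; 0 0 0 0"

```text
time: 18.0
tool_pos: [0.6144, -0.1934, 0.1722]
tool_rot: [3.14, -0.045, -0.48]
contact_force: [-2.2, 0.5, 3.4]
opening: 0.0153
```

```bash
python3 go.py 0.6138 -0.191 0.1723 -0.467
```

```text
t 18.0 pos [ 0.6144 -0.1934  0.1722] rpy [ 3.1399 -0.0454 -0.4801] F [-2.2  0.5  3.4] T [0.19 0.75 0.08] op 0.0153
tool dx,dy mm -1.6 -1.8
dz -0.1
turn -0.013
```

>>> servo_tool:
  targets: "0 0 -0.5 0; 0 0 -0.5 0; 0 0 0 0"

```text
time: 18.38
tool_pos: [0.6143, -0.1934, 0.1727]
tool_rot: [3.14, -0.045, -0.481]
contact_force: [-1.6, 0.7, 2.6]
opening: 0.0158
```

```bash
python3 go.py 0.6138 -0.191 0.1723 -0.467
```

```text
t 18.38 pos [ 0.6143 -0.1934  0.1727] rpy [ 3.1401 -0.0452 -0.4805] F [-1.6  0.7  2.6] T [0.09 0.61 0.08] op 0.0158
tool dx,dy mm -1.6 -1.8
dz 0.4
turn -0.014
```

>>> servo_tool:
  targets: "0 0 -1 0; 0 0 -1 0; 0 0 0 0"

```text
time: 18.75
tool_pos: [0.6144, -0.1934, 0.1729]
tool_rot: [3.14, -0.044, -0.481]
contact_force: [0.1, -0.1, 0.6]
opening: 0.0156
```

```bash
python3 go.py 0.6138 -0.191 0.1723 -0.467
```

```text
t 18.75 pos [ 0.6144 -0.1934  0.1729] rpy [ 3.1401 -0.044  -0.4807] F [ 0.1 -0.1  0.6] T [0.09 0.38 0.14] op 0.0156
tool dx,dy mm -1.6 -1.9
dz 0.6
turn -0.014
```

>>> servo_tool:
  targets: "0 0 0 0; 0 0 0 0; 0 0 0 0; 0 0 0 0"
  hand: 0.45

```text
time: 19.25
tool_pos: [0.6149, -0.1935, 0.1744]
tool_rot: [3.141, -0.046, -0.481]
contact_force: [0.3, -0.1, -0.6]
opening: 0.0407
```

>>> servo_tool:
  targets: "0 0 -10 0; 0 0 -20 0; 0 0 -30 0; 0 0 -40 0; -40 0 0 0; -40 0 0 0; -20 0 0 0; 0 0 0 0"

```text
time: 20.25
tool_pos: [0.5208, -0.1442, 0.2788]
tool_rot: [3.141, -0.055, -0.481]
contact_force: [-1.4, -0.2, -0.4]
opening: 0.0413
```

```bash
python3 go.py 0.6138 -0.191 0.1723 -0.467;  python3 - <<'E'
from h import *
p=cams.read_camera("wrist"); cv2.imwrite("pics/w5.png",p["color"][:,:,::-1]); np.savez("w5.npz",**{k:p[k] for k in("K","R","t")})
p=cams.read_camera("scene"); cv2.imwrite("pics/s5.png",cv2.resize(p["color"][180:300,160:320,::-1],None,fx=4.5,fy=4.5)); np.savez("s5.npz",**{k:p[k] for k in("K","R","t")})
cv2.imwrite("pics/s5full.png",p["color"][:,:,::-1])
E
```

```text
t 20.25 pos [ 0.5208 -0.1442  0.2788] rpy [ 3.1412 -0.0546 -0.4813] F [-1.4 -0.2 -0.4] T [ 0.03  0.19 -0.03] op 0.0413
tool dx,dy mm 104.1 -1.6
dz 106.5
turn -0.014
```

View pics/w5.png

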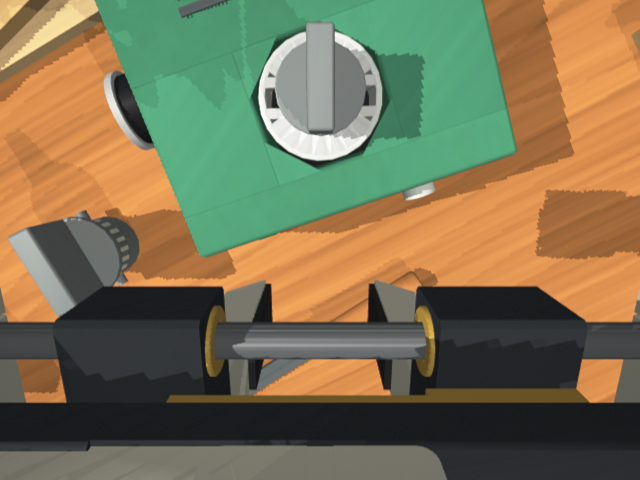

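View pics/s5.png

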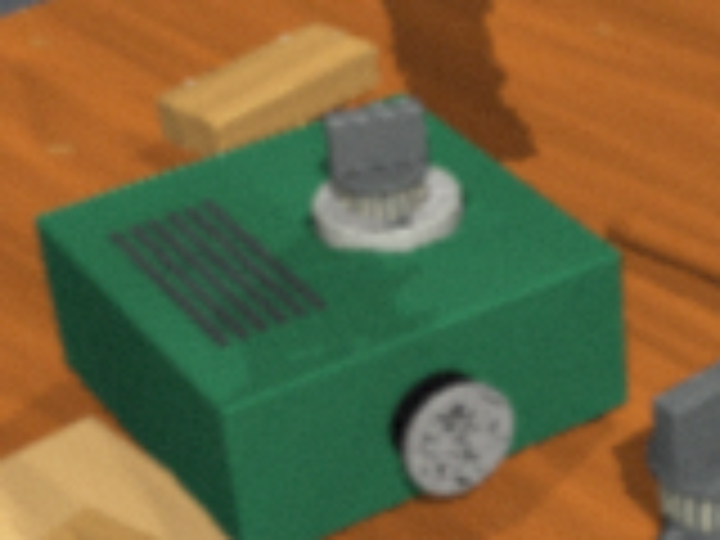

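```bash
python3 - <<'E'
from h import *
w=np.load("w5.npz");s=np.load("s5.npz")
im=cv2.imread("pics/w5.png"); cv2.imwrite("pics/w5c.png",cv2.resize(im[10:170,250:400],None,fx=4,fy=4,interpolation=cv2.INTER_CUBIC))
a=cv2.imread("pics/s5full.png"); cv2.imwrite("pics/s5c.png",cv2.resize(a[190:245,220:275],None,fx=10,fy=10,interpolation=cv2.INTER_CUBIC))
E
```

```text
(no output)
```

View pics/w5c.png

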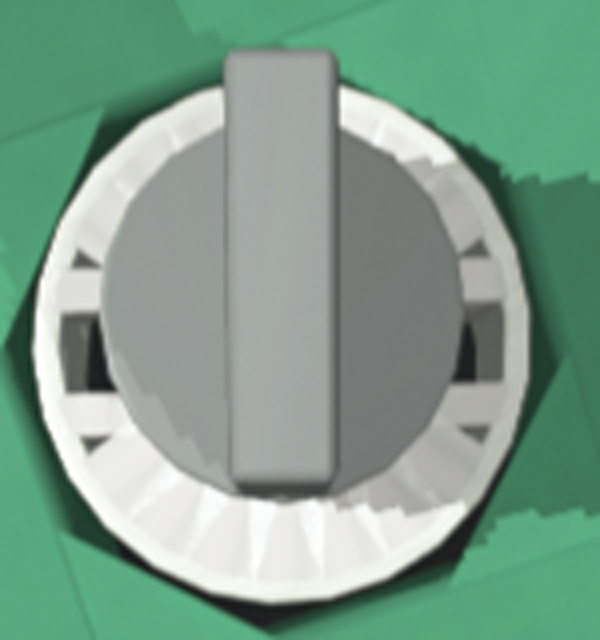

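View pics/s5c.png

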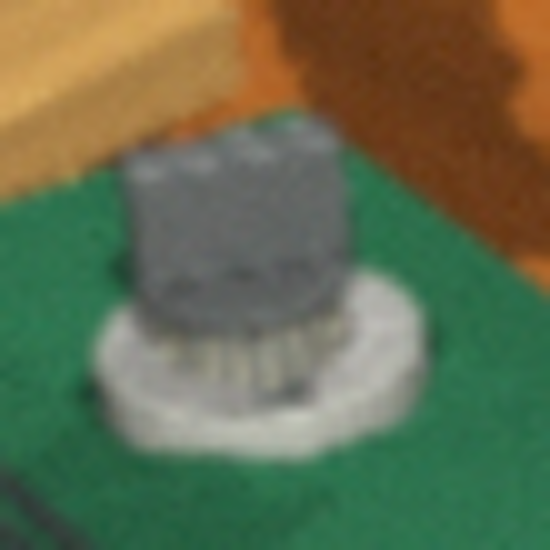

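```bash
python3 - <<'E'
from h import *
w=np.load("w5.npz");s=np.load("s5.npz")
f=lambda x,y:(250+x/4-.4,10+y/4-.4)
for z in(.179,.183,.187,.191):
    q=bp(w,[f(226,54),f(335,54),f(233,482),f(334,482)],z)
    c=q.mean(0);d=q[0]+q[1]-q[2]-q[3]
    # disc at z-.036: width
    k=bp(w,[f(102,300),f(463,300)],z-.036)
    print(z,"len",np.linalg.norm(d)/2,"ang",np.arctan2(d[1],d[0]).round(3),"c",c[:2].round(4),"disc",np.linalg.norm(k[0]-k[1]).round(4))
    e=[np.cos(-.47),np.sin(-.47)]
    # predicted scene top-edge ends & collar
    print("  scene pred bar top ctr",pj(s,[*c[:2],z]).round(1),"collar ctr",pj(s,[*c[:2],.127]).round(1))
k=bp(w,[f(35,335),f(528,335)],.127);print("collar",np.linalg.norm(k[0]-k[1]),k.mean(0))
print("scene obs top ctr ~",(220+23.5-.4,190+15-.4))
E
```

```text
0.179 len 0.05871845328166481 ang -0.474 c [ 0.6158 -0.1943] disc 0.0606
  scene pred bar top ctr [[242.1 207.5]] collar ctr [[244.1 224.3]]
0.183 len 0.057769547013363905 ang -0.474 c [ 0.6151 -0.194 ] disc 0.0598
  scene pred bar top ctr [[242.3 206.2]] collar ctr [[244.4 224.2]]
0.187 len 0.056820640745062996 ang -0.474 c [ 0.6145 -0.1937] disc 0.0589
  scene pred bar top ctr [[242.4 204.8]] collar ctr [[244.6 224.2]]
0.191 len 0.055871734476762254 ang -0.474 c [ 0.6139 -0.1933] disc 0.0581
  scene pred bar top ctr [[242.5 203.5]] collar ctr [[244.9 224.1]]
collar 0.08786439963838977 [ 0.61494934 -0.1939362   0.127     ]
scene obs top ctr ~ (243.1, 204.6)
```

```bash
python3 -c "
from cell import robot
print(robot.hand_in())"
```

```text
the job is handed in; nothing more can be done
None
```

The cartridge is fitted upright in the port, turned about 90° clockwise and, by my measurements, locked. I then let go and handed the job in at about 20 s.

- **Choice:** I took the middle of the three look-alikes. Its disc measured about 58 mm; the other two were about 77 mm.
- **Insertion:** I aligned the lugs with the notches by camera (line at 1.10 rad), so no search turn was needed. Lowering met no resistance until the sprung seat, whose force then rose at 0.7 N/mm as described.
- **Turn and lock:** I pushed in about 13 mm and turned until the torque rose at the end stop. It then rose about 4.8 mm and was stopped there, which puts the seat at about 5.5–6 mm.
- **Forces:** The highest reading between moves was 16.7 N on the tool, about 19 N allowing for the cartridge's weight. The turning moment peaked at 0.6 N m.
- **Last checks:** In the pictures the bar stands square to the notch line to within about 0.01 rad, upright in the collar, with the gripper clear.
- **Disagreement:** The bar-top height was not settled by the cameras. The scene view gives about 187 mm, which means locked. The wrist view gives about 183 mm, but it had also measured the cartridge 1–2% small on the table. I relied on the measured rise and did not test the lock by turning back.
- **Bystanders:** No contact with the file, glue bottle or offcut showed in the readings. I did not re-measure their positions at the end.

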